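# Slide the aperture frame along the rail into the photometer's corner pocket

## Robot

A 6-joint arm with a two-finger parallel gripper is mounted at the origin on the work surface. World frame = base frame: x ahead of the robot, y to its left, z up, the work surface at z = 0. Lengths are in m, angles in rad, forces in N, time in s.
With the tool pointing down it reaches from about 0.35 to 0.85 m from the base axis. Payload 8.1 kg.
Tool frame: the origin (TCP) lies midway between the tips of the shut fingers; the grasp point (between the pads) lies 19 mm behind it; y points along the fingers, x is the direction in which the jaws open and shut, and the axes are right-handed (so a half turn about y gives the same grasp; the last joint's range is limited). The gripper opens to 93 mm and grips with 3 to 60 N. Pads are 15 mm wide; open, the fingers measure 128 mm over their backs; the gripper's body (75 mm by 188 mm) begins 65 mm behind the grasp point.
Start: joints at [-1.344, 0.13, 1.488, -0, 1.523, -0.085], TCP at [0.184, -0.571, 0.219] pointing down, gripper open.
Joint ranges: [-2.96, 2.96], [-0.89, 2.26], [0.02, 2.5], [-1.34, 4.48], [0, 2.73], [-2.66, 2.66]. Speed limits (rad/s): [2.39, 2.39, 2.79, 3.14, 3.14, 3.14].

## Interface

Orientations are given as a rotation vector (axis times angle).
In Python, from workcell import manip gives the robot as it stands.
- The arm moves only by the tool play_rows, never from a script. Its argument "moves" is a list of rows, each a list of 2 entries, a list of its own where there are three numbers: the shift along the tool's x, y, z in cm, then the turn, a rotation vector about the tool's x, y, z in rad. A call has 1 to 10 rows; each row is the pose to reach, as a shift and turn from the pose commanded when the call began, along the tool's axes at that moment; what a row does not reach only later rows make up. A row lasts 1/12 s, in which the tool goes at most 41.7 mm and 7.16 degrees, less where a joint would pass 70% of its speed; a pose out of reach is approached as far as the arm can. A call with a gripper value outside its range is refused whole. "jaw" is the opening, from -1 (shut) to 1 (fully open), set as the call begins (left out, the last holds). The fingers move at their own pace and stop on an object; the grip force is fixed at half the most. Time passes only in rows, so rows that repeat a pose let the fingers close. It gives the time, the measured TCP pose, the force and the opening at its end, in the units of the state.
- manip.get_obs(): the state, without advancing time (a new reading comes with each control period).
- manip.capture(name): name is "side" or "top" or "wrist"; returns the picture (384x512x3 uint8, blue, green, red); there is no depth.
- manip.calibration(name): a dict with "camera_matrix" (3x3 intrinsics, pixels), "camera_from_world" (4x4, takes a point from world to camera coordinates). Camera axes: x right, y up, looking along -z (the intrinsics and any distortion apply to the point x, -y, -z); pixel columns grow to the right and rows downward; lengths in m; the calibration is good to about 2 mm. A picture is of the moment at which its call begins: read the wrist's pose just before it. calibration takes no time and is no camera call; for the wrist camera it gives the pose at the moment of the call.
- manip.job_done(): hands the job in, once; it reports no verdict.
Trained networks look in the newest picture that a camera, given by its name, has taken for a name from the list of things; names that differ only in an ending like _2 or _b are one class to them, and where a whole thing is asked for, a point or a joint stands for the part that bears it (a point fixed in the world has none). Each returns a list of dicts, best first, with "confidence" (0 to 1); they miss things now and then, are a little off and sometimes report something else, mostly with a low value. They report only what shows in the picture. A call takes as long as a camera call. They do not tell look-alikes from the thing itself.
- manip.boxes_of(camera, label): "rect" ([centre column, centre row, width, height] in pixels, round what is visible of it).
- manip.pinpoint(camera, label): "xy" ([column, row] in pixels: a listed point, or the origin of a listed thing).
The state is a dict: "t": time; "joint_pos": joint angles; "dq": joint speeds; "joint_efforts": joint torques, N m; "eef_pos": TCP position; "tool_rot": TCP orientation; "contact_force": force on the tool from outside, world axes, zero at the start; "torque": the same for the moment, N m; "grip_width": finger opening in m.
Only numpy, scipy, OpenCV 4.12 (cv2) and the standard library are available. Lean on these libraries where they do the work, as an engineer would, in place of code of your own. Each camera call takes 0.05 s, during which the arm holds its last target.

## Task

With the fingertips, push the dark square aperture frame sideways across the photometer's stage until it lies flat against the long rail, then keep it against the rail and slide it along into the corner pocket, fully home against the end stop. Only push it, gently: do not grip, lift or tip the frame. Leave the flask, the vial and the mortar alone, and finish with the hand clear.

Things in the scene. Friction and masses are not known exactly. Their poses are not given: they have to be found in the camera images.
- frame: Loose square frame of dark grey metal, 84 x 84 mm outside, 14 mm high, bars 14 mm wide round an open 56 x 56 mm window; 0.11 to 0.23 kg, slides with 1 to 3 N. Origin: window centre on the underside; x, y parallel to its sides, z up. Starts flat on the stage, 35 to 60 mm short of the rail, in the half away from the pocket, turned up to 0.3 rad. Shut fingertips fit into the window.
- stage: Fixed bench photometer: flat pale aluminium stage 190 mm (its x) by 360 mm (its y), top 28 mm above the bench. Origin: centre of its underside, z up; x points roughly away from the robot, y to its left (turned up to 0.3 rad). Rail, end stop and lip stand on it, see the points. A white control pod beyond the end stop, 75 mm long in y, is 40 mm high above the bench.
- rail_mid (a point): Middle of the rail's inner face, at the stage's top surface: x = +70, y = 0 mm in the stage's frame. The straight dark grey rail runs along the stage's far (+x) side over its full length, parallel to the stage's y; 20 mm thick, 18 mm high above the stage.
- end_stop (a point): Where the end stop's inner face meets the rail's, at the stage's top surface: x = +70, y = +160 mm in the stage's frame; the inner corner. The dark grey end stop crosses the stage's +y end, parallel to its x; 20 mm thick, 18 mm high above the stage.
- lip_end (a point): Where the pocket lip's straight inner face begins, at the stage's top: x = -18, y = +100 mm in the stage's frame. The lip, parallel to the rail, 12 mm thick and high, runs from here to the end stop and makes the pocket 88 mm wide for the 84 mm frame. A 30 mm flared mouth before it opens out to about x = -31, y = +73 mm.
- pocket_home (a point): Point on the stage's top surface where the frame's origin lies when it is fully home, touching rail and end stop: x = +28, y = +118 mm in the stage's frame. A round black sensor window 38 mm across lies there.
- flask: Bystander: conical glass flask with rubber stopper, 84 mm across the foot, 156 mm high, on the bench beyond the stage's -y end. Origin: centre of its underside.
- vial: Bystander: small amber capped vial, 28 mm across, 50 mm high, standing on the stage on the robot's side of the pocket lip. Origin: centre of its underside.
- mortar: Bystander: white ceramic mortar bowl, 90 mm across, 50 mm high, on the bench beyond the control pod. Origin: centre of its underside.
Things that resemble listed ones, but are neither listed nor needed, are in the scene too. Several things have the shape of the frame; the one meant has the colours described above.

How it is judged:
On the way, in this order (a step that is already met when the one before it is completed fails the run):
1. the frame lies flat against the rail, still in the open part of the stage (x of frame in the frame of stage above 0.024 m and angle between the x axis of frame and the x axis of stage, either way round below 0.08 rad and y of frame in the frame of stage below 0.045 m), for 0.1 s.
2. the frame is home in the corner pocket (x of frame in the frame of stage above 0.024 m and y of frame in the frame of stage above 0.114 m), for 0.2 s.
At the end, for the whole second after the job is handed in: The frame lies flat and at rest on the stage in the corner pocket, within 3.5 mm of touching both the rail and the end stop and within 0.06 rad of square to them (x of frame in the frame of stage above 0.0245 m and y of frame in the frame of stage above 0.1145 m and angle between the x axis of frame and the x axis of stage, either way round below 0.06 rad and z of frame in the frame of stage below 0.031 m and angle between frame's own z axis and vertical below 0.05 rad and linear speed of frame below 0.01 m/s).
It fails at once if the frame was lifted or tipped off the stage (z of frame in the frame of stage above 0.038 m or angle between frame's own z axis and vertical above 0.2 rad).
It fails at once if the frame was moved along towards the pocket without being against the rail (centre more than 10 mm from its place along the rail once past the middle of the stage) (y of frame in the frame of stage above 0 m and x of frame in the frame of stage below 0.018 m).
It fails at once if the frame was gripped or forced hard (more than 38 N between the fingers and the frame) (contact force between the fingers and frame above 38 N).
It fails at once if the flask, the vial or the mortar was disturbed (moved over 15 mm or tipped) (distance of any of flask, vial, mortar from where it was at the start of the episode above 0.015 m or angle between any of flask, vial, mortar's own z axis and vertical above 0.2 rad).
It also fails if it takes over 45 s, if anything falls off the work surface, if the arm or the gripper's body presses on something with over 40 N, if the wrist force passes 120 N, or if a joint passes its speed limit or range.

## Working session

There is one attempt and no reset: what is moved stays moved. The work goes in short steps, Python scripts to look and compute and a tool call to move; the robot and the scene stay as the last step left them, time stands still between calls to the robot, and variables do not carry over. Pictures are saved under pics/ and viewed, and the job is handed in when it is done.

Besides the shell and the picture viewer there is one more tool, called after ">>>" by a JSON object that holds its "fn" and its "kwargs". play_rows: Moves the arm, as the interface text tells. Its arguments: {"type":"object","properties":{"moves":{"type":"array","items":{"type":"array"}},"jaw":{"type":"number"}},"required":["moves"]}

```bash
mkdir -p pics; ls; python3 - <<'E'
from workcell import manip
import cv2,json
o=manip.get_obs(); print({k:o[k] for k in('t','eef_pos','tool_rot','grip_width')})
for c in('top','side'):
    im=manip.capture(c); cv2.imwrite(f'pics/{c}0.png',im)
    print(c,manip.calibration(c))
    for l in('frame','stage','rail_mid','end_stop','lip_end','pocket_home','flask','vial','mortar'):
        print(l,[(r['xy'],r['confidence']) for r in manip.pinpoint(c,l)][:5])
E
```

```text
pics
{'t': 0.0, 'eef_pos': array([ 0.18396539, -0.57051716,  0.21760761]), 'tool_rot': array([-1.33951328,  0.97745412, -0.97524929]), 'grip_width': 0.09271574478965712}
top {'camera_matrix': array([[434.02122543,   0.        , 249.67030585],
       [  0.        , 434.02122543, 187.44401063],
       [  0.        ,   0.        ,   1.        ]]), 'camera_from_world': array([[ 0.00143196, -0.99987726,  0.01560189,  0.03994562],
       [ 0.98766278,  0.00385722,  0.15654822, -0.5677141 ],
       [-0.15658919,  0.01518523,  0.98754708, -0.96719282],
       [ 0.        ,  0.        ,  0.        ,  1.        ]])}
frame [([268.0, 102.2], 0.97), ([370.8, 145.4], 0.91), ([330.1, 285.6], 0.89), ([290.8, 199.5], 0.75), ([267.1, 275.8], 0.73)]
stage [([254.3, 183.7], 0.86)]
rail_mid [([212.1, 184.6], 0.64), ([255.9, 154.4], 0.62)]
end_stop [([187.4, 149.1], 0.95)]
lip_end [([211.3, 185.6], 0.61)]
pocket_home [([208.2, 172.0], 0.88)]
flask [([371.0, 205.4], 0.72)]
vial [([206.3, 209.4], 0.54)]
mortar [([115.4, 166.6], 0.92), ([210.2, 184.0], 0.26)]
side {'camera_matrix': array([[362.50806934,   0.
[... 203 characters left out ...]
e-02,
         5.53363849e-01],
       [ 1.50514442e-02, -6.63235451e-01,  7.48259441e-01,
        -5.84112056e-03],
       [ 6.54425030e-05,  7.48344865e-01,  6.63309852e-01,
        -9.30574760e-01],
       [ 0.00000000e+00,  0.00000000e+00,  0.00000000e+00,
         1.00000000e+00]])}
frame [([261.2, 166.3], 0.91), ([217.8, 130.0], 0.76), ([327.0, 195.8], 0.75), ([328.5, 155.5], 0.66), ([166.2, 184.9], 0.56)]
stage [([240.4, 200.8], 0.72)]
rail_mid [([219.3, 188.0], 0.6), ([259.8, 168.4], 0.31)]
end_stop [([200.3, 235.2], 0.62)]
lip_end [([242.7, 217.2], 0.85)]
pocket_home [([224.5, 223.5], 0.69)]
flask [([257.4, 133.2], 0.68)]
vial [([269.8, 224.1], 0.73)]
mortar [([216.3, 323.1], 0.76)]
```

```bash
python3 - <<'E'
import cv2
for c,(x,y,w,h) in dict(top=(150,90,260,195),side=(150,110,220,165)).items():
    im=cv2.imread(f'pics/{c}0.png')
    cv2.imwrite(f'pics/{c}0z.png',cv2.resize(im[y:y+h,x:x+w],(780,585),interpolation=cv2.INTER_CUBIC))
E
```

```text
(no output)
```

View pics/top0.png

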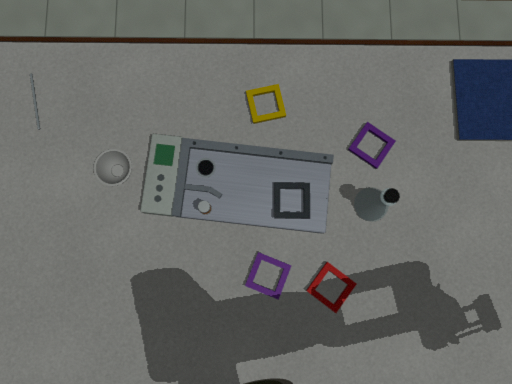

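View pics/side0.png

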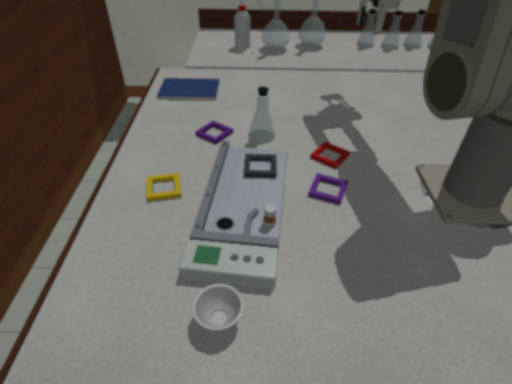

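```bash
ls pics
```

```text
side0.png
side0z.png
top0.png
top0z.png
```

View pics/top0z.png

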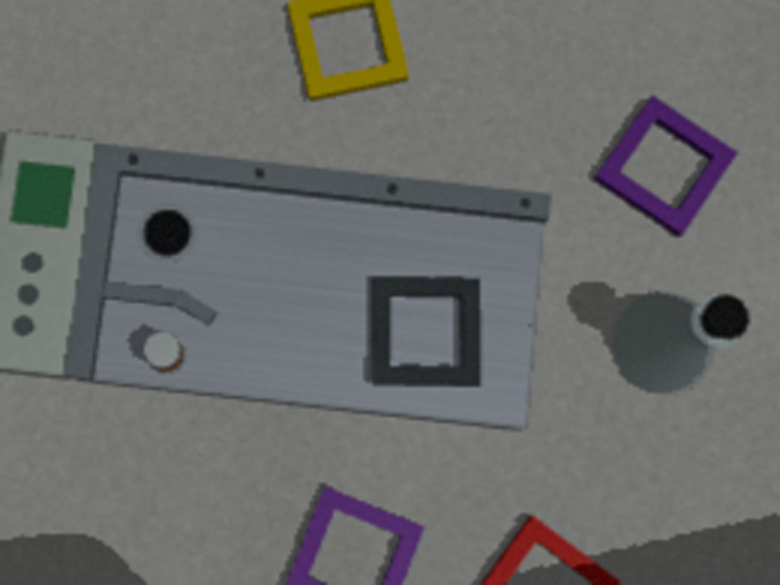

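Frame-shaped things in the top image: yellow (268,102), purple (371,145), purple (267,276), red (330,286), dark grey (291,199). Only the one at (291,199) is dark grey and lies on the stage, and the enlarged crop confirms it. The flask is at (371,205), the vial at (204,207) and the mortar at (113,167).

```bash
cat > h.py <<'E'
import numpy as np,cv2
from scipy.optimize import least_squares
from scipy.spatial.transform import Rotation as R
from workcell import manip
def proj(c,P,cal=None):
    k=cal or manip.calibration(c); T=k['camera_from_world'];K=k['camera_matrix']
    q=np.atleast_2d(P)@T[:3,:3].T+T[:3,3]
    q=q*[1,-1,-1]; u=q@K.T; return u[:,:2]/u[:,2:]
def body(p,L):
    L=np.atleast_2d(L)/1000.; c,s=np.cos(p[2]),np.sin(p[2])
    return np.c_[p[0]+c*L[:,0]-s*L[:,1],p[1]+s*L[:,0]+c*L[:,1],L[:,2]]
def fit(obs,p0):  # obs list (cam, local mm xyz, px)
    def f(p): return np.concatenate([(proj(c,body(p,l))[0]-px) for c,l,px in obs])
    r=least_squares(f,p0,loss='soft_l1'); return r.x,f(r.x).reshape(-1,2)
E
cat > a.py <<'E'
from h import *
z=lambda x,y:np.array([150+(x+.5)/3-.5,90+(y+.5)/3-.5])
S=[('top',(70,160,28),z(120,178)),('top',(-95,-180,28),z(525,428)),('top',(-95,160,28),z(95,380)),('top',(28,118,28),z(167,232)),('top',(90,-180,46),z(550,194)),('top',(70,-180,46),z(548,219)),('top',(28,118,28),[208.2,172]),
('side',(28,118,28),[224.5,223.5])]
s,r=fit(S,[.55,0,0]);print('stage',s,'\n',r.round(1))
F=[('top',(42,42,42),z(368,277)),('top',(42,-42,42),z(480,277)),('top',(-42,-42,42),z(480,385)),('top',(-42,42,42),z(368,385)),]
f,r=fit(F,[.5,-.1,0]);print('frame',f,'\n',r.round(1))
c,sn=np.cos(s[2]),np.sin(s[2]);d=f[:2]-s[:2]
print('frame in stage',[c*d[0]+sn*d[1],-sn*d[0]+c*d[1],f[2]-s[2]])
np.save('s.npy',s)
for cam in('top','side'):
    im=cv2.imread(f'pics/{cam}0.png');x,y,w,h=dict(top=(150,90,260,195),side=(150,110,220,165))[cam]
    im=cv2.resize(im[y:y+h,x:x+w],(780,585),interpolation=cv2.INTER_CUBIC);k=780/w
    def pl(p,L,col):
        q=((proj(cam,body(p,L))-[x,y]+.5)*k-.5).round().astype(int); cv2.polylines(im,[q],True,col,1)
    pl(s,[(-95,-180,28),(70,-180,28),(70,160,28),(-95,160,28)],(0,255,0))
    pl(s,[(70,-180,46),(90,-180,46),(90,180,46),(70,180,46)],(0,0,255))
    pl(f,[(a,b,42) for a,b in((42,42),(42,-42),(-42,-42),(-42,42))],(0,255,255))
    pl(f,[(a,b,42) for a,b in((28,28),(28,-28),(-28,-28),(-28,28))],(0,255,255))
    cv2.imwrite(f'pics/{cam}0f.png',im)
o=manip.get_obs();print(R.from_rotvec(o['tool_rot']).as_matrix().round(3))
E
python3 a.py
```

```text
stage [ 0.57731316  0.03266443 -0.10699243] 
 [[ 0.4 -0.4]
 [ 0.8  0.4]
 [-0.4  0.5]
 [-0.   0.6]
 [ 0.3 -0.1]
 [ 0.3 -0.2]
 [-2.9 -4.4]
 [ 0.2  0.2]]
frame [ 0.53901249 -0.05485174 -0.00304388] 
 [[ 0.6 -0. ]
 [-1.   0.2]
 [-0.4  0. ]
 [ 0.7 -0.2]]
frame in stage [np.float64(-0.028735944009482692), np.float64(-0.09110579917688914), np.float64(0.10394855505674756)]
[[ 0.307  0.     0.952]
 [-0.952 -0.     0.307]
 [ 0.    -1.    -0.   ]]
```

View pics/top0f.png

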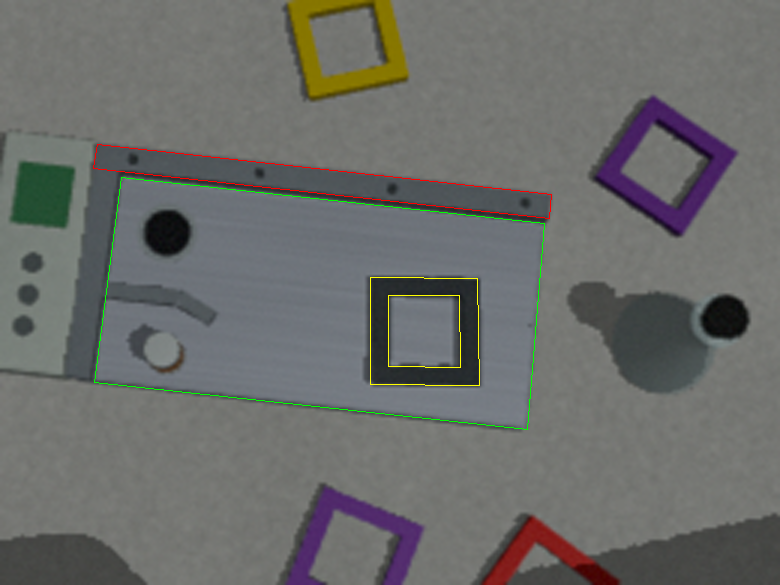

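View pics/side0f.png

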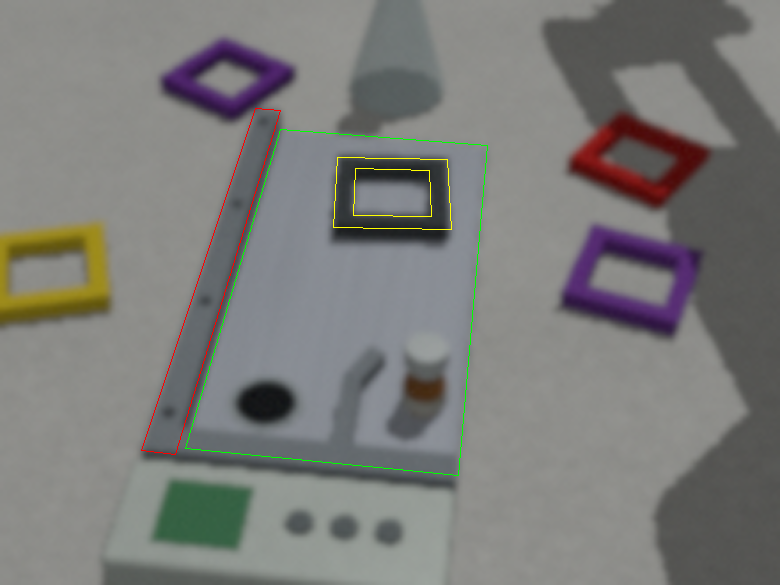

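>>> {"fn": "play_rows", "kwargs": {"jaw": -1, "moves": [[[-38.2,0,49.6],[0,-1.152,0]],[[-38.2,0,49.6],[0,-1.152,0]],[[-38.2,0,49.6],[0,-1.152,0]],[[-38.2,0,49.6],[0,-1.152,0]],[[-38.2,0,49.6],[0,-1.152,0]],[[-38.2,0,49.6],[0,-1.152,0]],[[-38.2,0,49.6],[0,-1.152,0]],[[-38.2,0,49.6],[0,-1.152,0]],[[-38.2,0,49.6],[0,-1.152,0]],[[-38.2,0,49.6],[0,-1.152,0]]]}}

```text
t: 1.83
eef_pos: [0.4211, -0.226, 0.219]
tool_rot: [-1.57, 0.077, -0.079]
contact_force: [0.7, -0.7, -0.5]
grip_width: 0.0309
```

```bash
cat > goto.py <<'E'
import sys
from h import *
# target TCP in stage frame mm (x,y,zabs) -> tool-axis shift cm and turn
def rep():
    s=np.load('s.npy');o=manip.get_obs();M=R.from_rotvec(o['tool_rot']).as_matrix()
    c,sn=np.cos(s[2]),np.sin(s[2]);d=o['eef_pos'][:2]-s[:2]
    loc=[c*d[0]+sn*d[1],-sn*d[0]+c*d[1]]
    print('t',round(o['t'],2),'stage xy',np.round(np.array(loc)*1e3,1),'z',round(o['eef_pos'][2]*1e3,1),'xang-stage',round(np.arctan2(M[1,0],M[0,0])-s[2],4),'grip',round(o['grip_width'],4),'F',o['contact_force'].round(1))
    return s,o,M
if __name__=='__main__':
    s,o,M=rep()
    if len(sys.argv)>3:
        t=body(s,[float(v) for v in sys.argv[1:4]])[0]
        sh=M.T@(t-o['eef_pos'])*100
        Rt=R.from_matrix(np.c_[[np.cos(s[2]),np.sin(s[2]),0],[0,0,-1],[-np.sin(s[2]),np.cos(s[2]),0]])
        print('shift',sh.round(2),'turn',(R.from_matrix(M).inv()*Rt).as_rotvec().round(4))
E
python3 goto.py -28.7 -91.1 120
```

```text
t 1.83 stage xy [-127.7 -273.9] z 219.0 xang-stage 0.0076 grip 0.0309 F [ 0.7 -0.7 -0.5]
shift [10.03  9.9  18.21] turn [0.0005 0.0076 0.0008]
```

>>> {"fn": "play_rows", "kwargs": {"moves": [[[10.0,0,18.2],[0,0.0076,0]],[[10.0,0,18.2],[0,0.0076,0]],[[10.0,0,18.2],[0,0.0076,0]],[[10.0,0,18.2],[0,0.0076,0]],[[10.0,0,18.2],[0,0.0076,0]],[[10.0,9,18.2],[0,0.0076,0]],[[10.0,9,18.2],[0,0.0076,0]],[[10.0,9,18.2],[0,0.0076,0]],[[10.0,9,18.2],[0,0.0076,0]],[[10.0,9,18.2],[0,0.0076,0]]]}}

```text
t: 2.67
eef_pos: [0.5392, -0.0579, 0.1297]
tool_rot: [-1.569, 0.091, -0.09]
contact_force: [0.6, 0.0, 1.3]
grip_width: 0.0001
```

```bash
cat > look.py <<'E'
import sys
from h import *
n=sys.argv[1]
cams=sys.argv[2:] or ['top','side','wrist']
for c in cams:
    cal=manip.calibration(c); im=manip.capture(c)
    x,y,w,h=dict(top=(150,90,260,195),side=(150,110,220,165),wrist=(0,0,512,384))[c]
    k=780/w
    out=cv2.resize(im[y:y+h,x:x+w],(780,int(round(h*k))),interpolation=cv2.INTER_CUBIC)
    s=np.load('s.npy')
    for L,col in(([(-95,-180,28),(70,-180,28),(70,160,28),(-95,160,28)],(0,255,0)),([(70,-14,28),(-14,-14,28),(-14,70,28),(70,70,28)],(255,255,0)) if 0 else ([(70,76,42),(-14,76,42),(-14,160,42),(70,160,42)],(255,255,0))):
        q=((proj(c,body(s,L),cal)-[x,y]+.5)*k-.5).round().astype(int); cv2.polylines(out,[q],True,col,1)
    cv2.imwrite(f'pics/{c}{n}.png',out)
E
python3 goto.py -28.7 -91.1 35; python3 look.py 1 top side wrist;python3 goto.py -28.7 -91.1 35
```

```text
t 2.67 stage xy [-28.2 -94.1] z 129.7 xang-stage -0.0082 grip 0.0001 F [0.6 0.  1.3]
shift [-0.05  9.47  0.3 ] turn [ 0.     -0.0082 -0.0001]
t 2.82 stage xy [-26.3 -94.5] z 131.9 xang-stage -0.0086 grip 0.0003 F [ 1.   0.2 -0.1]
shift [-0.29  9.69  0.34] turn [ 0.0004 -0.0086  0.0049]
```

View pics/wrist1.png

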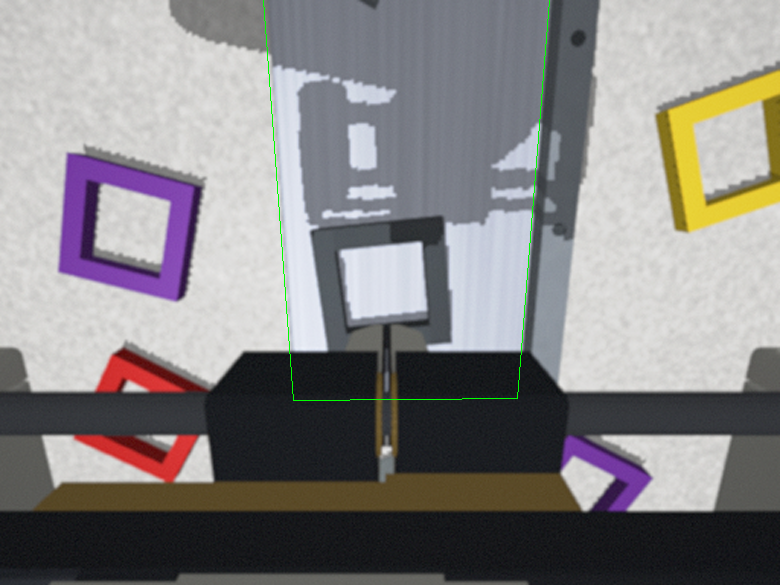

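View pics/side1.png

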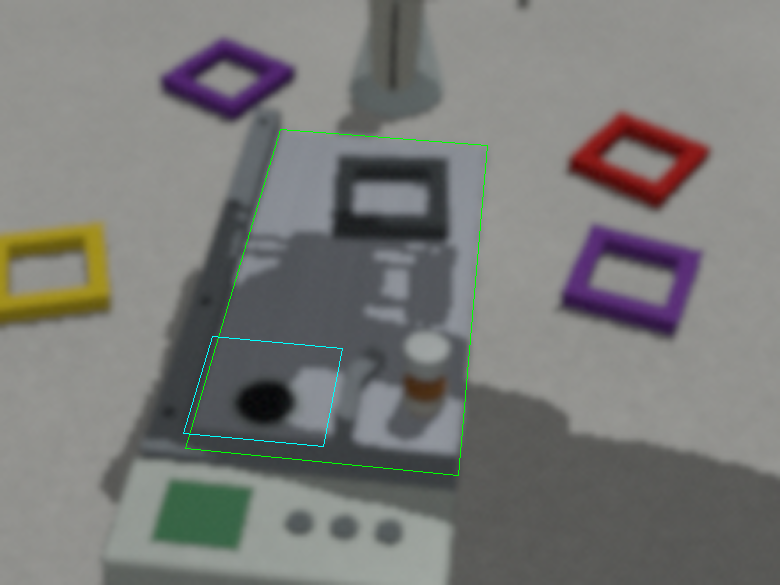

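```bash
cat > ov.py <<'E'
from h import *
s=np.load('s.npy');f=[.53901,-.05485,-.003]
c='wrist';cal=manip.calibration(c);im=manip.capture(c)
out=im[110:260,180:330].copy();k=4;out=cv2.resize(out,None,fx=k,fy=k,interpolation=cv2.INTER_CUBIC)
for hgt,col in((42,(0,255,255)),(28,(0,0,255))):
  for a in(42,28):
    q=((proj(c,body(f,[(a,a,hgt),(a,-a,hgt),(-a,-a,hgt),(-a,a,hgt)]),cal)-[180,110]+.5)*k-.5).round().astype(int);cv2.polylines(out,[q],True,col,1)
cv2.imwrite('pics/wov.png',out)
E
python3 ov.py; python3 goto.py -28.7 -91.1 35
```

```text
t 2.87 stage xy [-26.5 -94.4] z 131.7 xang-stage -0.0085 grip 0.0004 F [ 0.5 -0.1 -0.1]
shift [-0.27  9.66  0.34] turn [ 0.0004 -0.0085  0.0046]
```

View pics/wov.png

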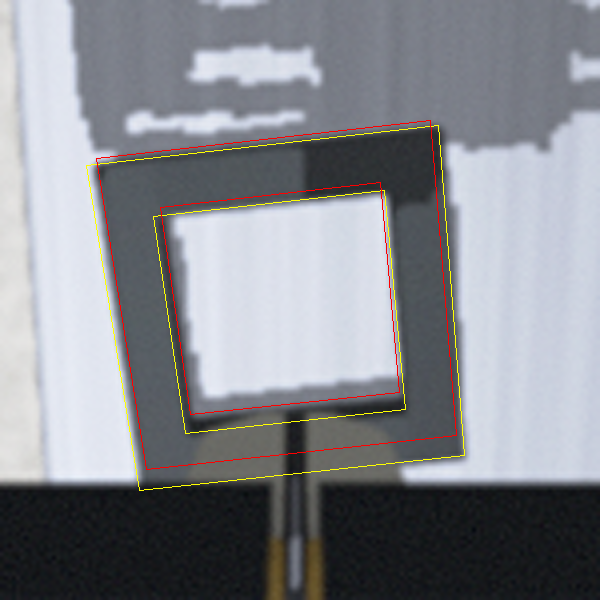

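>>> {"fn": "play_rows", "kwargs": {"moves": [[[-0.2,3,0.3],[0,-0.0085,0]],[[-0.2,6,0.3],[0,-0.0085,0]],[[-0.2,7.5,0.3],[0,-0.0085,0]],[[-0.2,7.5,0.3],[0,-0.0085,0]],[[-0.2,7.5,0.3],[0,-0.0085,0]]]}}

```text
t: 3.28
eef_pos: [0.5377, -0.0546, 0.0544]
tool_rot: [-1.569, 0.084, -0.084]
contact_force: [0.2, 0.5, 0.2]
grip_width: 0.0005
```

```bash
python3 goto.py -28.7 -91.1 35; python3 look.py 2 top;python3 goto.py -28.7 -91.1 35
```

```text
t 3.28 stage xy [-30.1 -91. ] z 54.4 xang-stage 0.0004 grip 0.0005 F [0.2 0.5 0.2]
shift [ 0.14  1.94 -0.01] turn [-0.      0.0004  0.    ]
t 3.33 stage xy [-29.1 -91.1] z 55.6 xang-stage 0.0005 grip 0.0003 F [1.  0.  0.3]
shift [ 0.03  2.06 -0.  ] turn [0.0002 0.0005 0.0023]
```

View pics/top2.png

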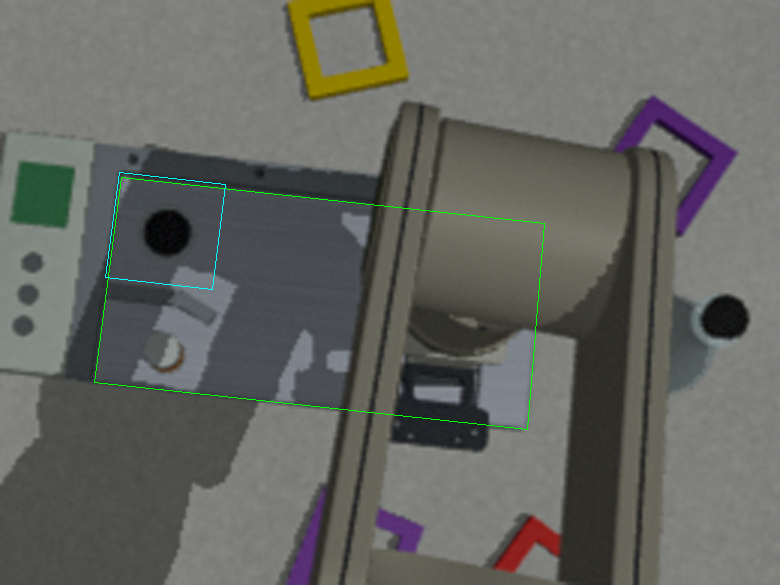

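>>> {"fn": "play_rows", "kwargs": {"moves": [[[0,1,0],[0,0,0]],[[0,2.0,0],[0,0,0]],[[0,2.0,0],[0,0,0]],[[0,2.0,0],[0,0,0]]]}}

```text
t: 3.67
eef_pos: [0.5369, -0.0542, 0.033]
tool_rot: [-1.569, 0.084, -0.082]
contact_force: [0.1, 0.2, 1.1]
grip_width: 0.0006
```

```bash
python3 goto.py -28.7 -91.1 35; python3 look.py 3 side wrist;python3 goto.py -28.7 -91.1 35
```

```text
t 3.67 stage xy [-30.9 -90.7] z 33.0 xang-stage 0.0008 grip 0.0006 F [0.1 0.2 1.1]
shift [ 0.22 -0.2  -0.04] turn [-0.0001  0.0008 -0.0013]
t 3.77 stage xy [-30.2 -90.7] z 33.8 xang-stage 0.0009 grip 0.0003 F [-0.3 -0.1 -0.9]
shift [ 0.15 -0.12 -0.04] turn [-0.      0.0009  0.    ]
```

View pics/side3.png

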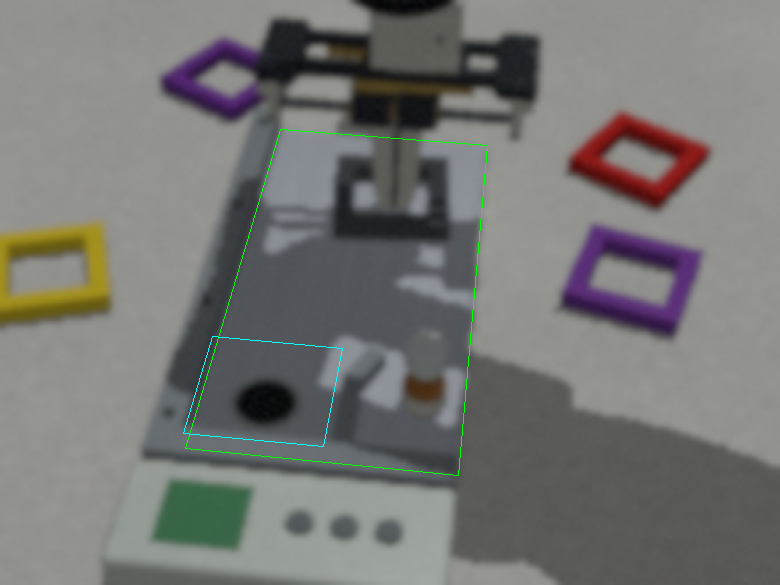

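View pics/wrist3.png

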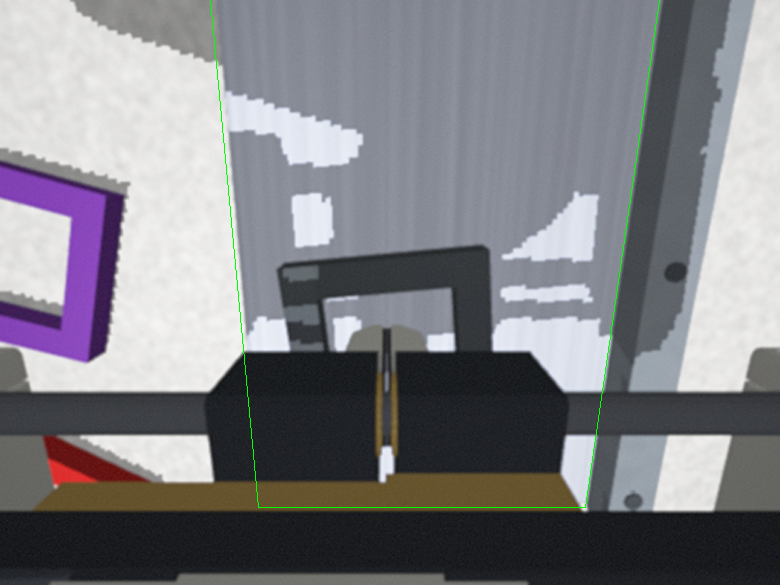

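>>> {"fn": "play_rows", "kwargs": {"moves": [[[0.6,0,0],[0,0,0]],[[1.2,0,0],[0,0,0]],[[1.7,0,0],[0,0,0]],[[2.2,0,0],[0,0,0]],[[2.7,0,0],[0,0,0]],[[3.2,0,0],[0,0,0]],[[3.7,0,0],[0,0,0]],[[4.2,0,0],[0,0,0]],[[4.7,0,0],[0,0,0]],[[5.2,0,0],[0,0,0]]]}}

```text
t: 4.6
eef_pos: [0.5897, -0.0599, 0.0337]
tool_rot: [-1.569, 0.083, -0.083]
contact_force: [-3.4, 0.2, 5.4]
grip_width: 0.0002
```

```bash
python3 goto.py 39 -91 34; python3 look.py 4 side wrist;python3 goto.py 39 -91 34
```

```text
t 4.6 stage xy [ 22.2 -90.7] z 33.7 xang-stage 0.0009 grip 0.0002 F [-3.4  0.2  5.4]
shift [ 1.68 -0.03 -0.03] turn [ 0.      0.0009 -0.0001]
t 4.7 stage xy [ 22.8 -90.8] z 33.7 xang-stage 0.0008 grip 0.0003 F [-1.1 -0.3  0.6]
shift [ 1.62 -0.02 -0.03] turn [0.     0.0008 0.0011]
```

View pics/side4.png

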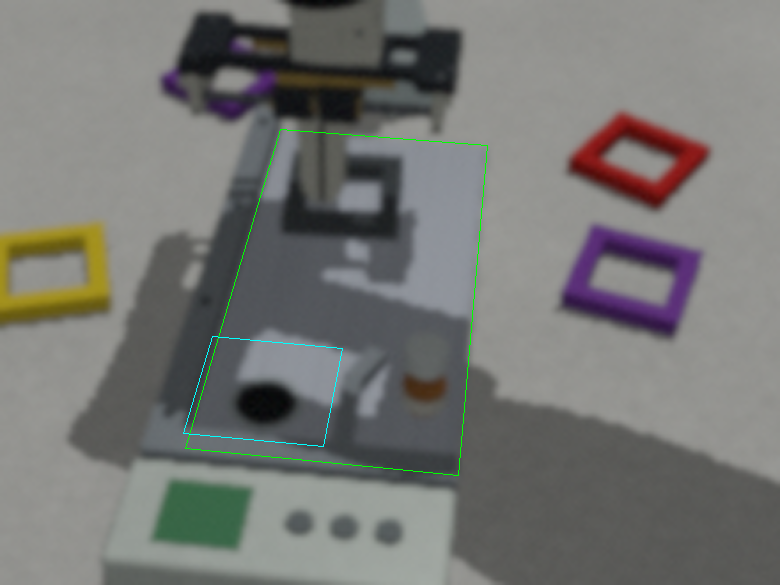

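View pics/wrist4.png

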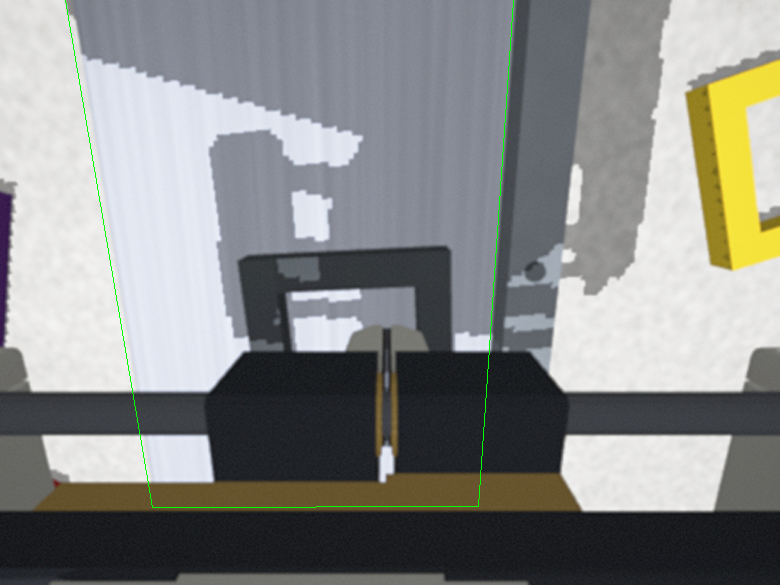

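>>> {"fn": "play_rows", "kwargs": {"moves": [[[0.3,0,0],[0,0,0]],[[0.6,0,0],[0,0,0]],[[0.9,0,0],[0,0,0]],[[1.1,0,0],[0,0,0]],[[1.3,0,0],[0,0,0]],[[1.4,0,0],[0,0,0]],[[1.5,0,0],[0,0,0]]]}}

```text
t: 5.28
eef_pos: [0.6042, -0.0614, 0.0336]
tool_rot: [-1.569, 0.083, -0.083]
contact_force: [-1.5, -0.2, 2.9]
grip_width: 0.0004
```

```bash
python3 look.py 5 wrist;python3 goto.py 39 -91 34
```

```text
t 5.33 stage xy [ 36.9 -90.7] z 33.6 xang-stage 0.0009 grip 0.0004 F [-1.6 -0.2  1.6]
shift [ 0.21 -0.04 -0.03] turn [-0.      0.0009  0.    ]
```

View pics/wrist5.png

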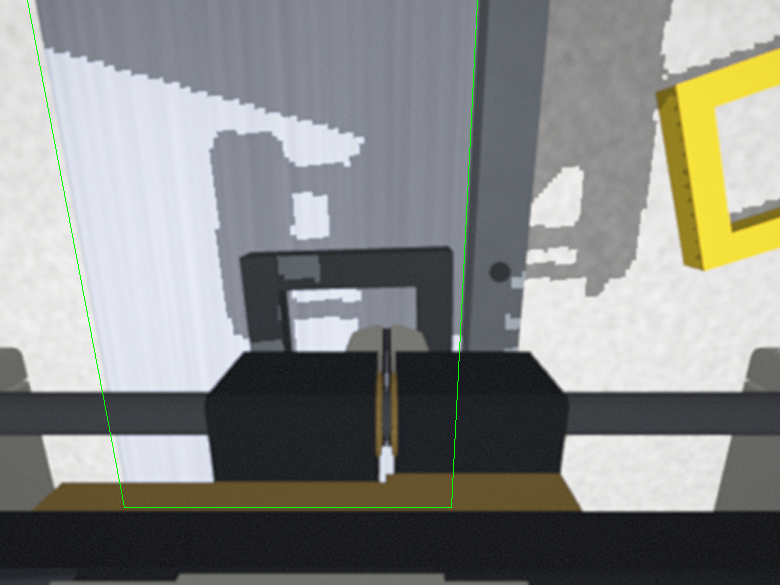

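>>> {"fn": "play_rows", "kwargs": {"moves": [[[0.1,0,0],[0,0,0]],[[0.2,0,0],[0,0,0]],[[0.3,0,0],[0,0,0]],[[0.35,0,0],[0,0,0]],[[0.4,0,0],[0,0,0]]]}}

```text
t: 5.75
eef_pos: [0.6081, -0.0618, 0.0336]
tool_rot: [-1.569, 0.083, -0.083]
contact_force: [-2.0, -0.4, 1.3]
grip_width: 0.0002
```

```bash
python3 look.py 6 wrist;python3 goto.py 39 -91 34
```

```text
t 5.8 stage xy [ 40.8 -90.7] z 33.6 xang-stage 0.0009 grip 0.0004 F [-2.2  0.4  1.2]
shift [-0.18 -0.04 -0.03] turn [-0.      0.0009  0.0001]
```

View pics/wrist6.png

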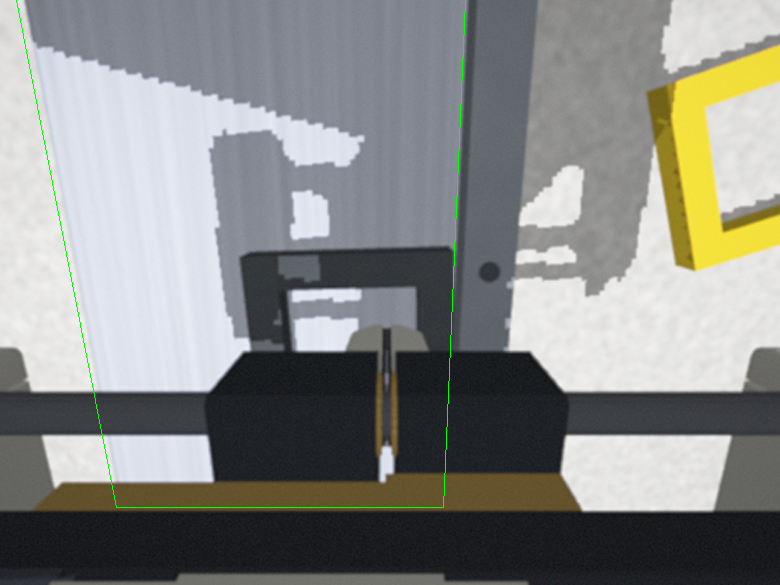

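>>> {"fn": "play_rows", "kwargs": {"moves": [[[0.05,0,0],[0,0,0]],[[0.1,0,0],[0,0,0]],[[0.15,0,0],[0,0,0]],[[0.2,0,0],[0,0,0]]]}}

```text
t: 6.13
eef_pos: [0.6099, -0.0619, 0.0336]
tool_rot: [-1.569, 0.084, -0.083]
contact_force: [-2.3, 0.1, 2.6]
grip_width: 0.0006
```

```bash
python3 goto.py 39 -91 34
```

```text
t 6.13 stage xy [ 42.5 -90.6] z 33.6 xang-stage 0.001 grip 0.0006 F [-2.3  0.1  2.6]
shift [-0.35 -0.04 -0.04] turn [-0.0001  0.001  -0.0004]
```

>>> {"fn": "play_rows", "kwargs": {"moves": [[[0.05,0,0],[0,0,0]],[[0.1,0,0],[0,0,0]],[[0.15,0,0],[0,0,0]],[[0.2,0,0],[0,0,0]]]}}

```text
t: 6.47
eef_pos: [0.6104, -0.062, 0.0333]
tool_rot: [-1.569, 0.086, -0.08]
contact_force: [-12.8, 1.8, 9.4]
grip_width: 0.0004
```

```bash
python3 look.py 7 wrist side;python3 goto.py 39 -91 34
```

```text
t 6.57 stage xy [ 43.  -90.6] z 33.4 xang-stage 0.001 grip 0.0008 F [-11.6   2.1   7.9]
shift [-0.4  -0.06 -0.04] turn [-0.0001  0.001  -0.0039]
```

View pics/wrist7.png

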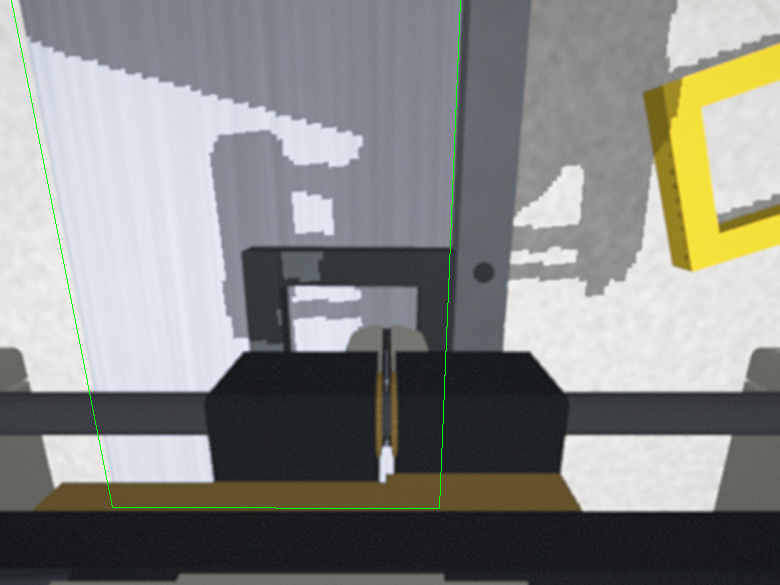

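View pics/side7.png

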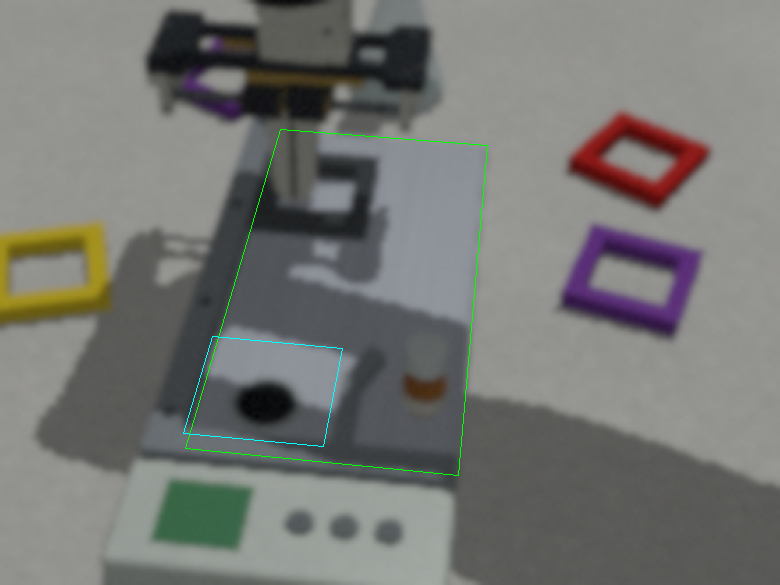

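>>> {"fn": "play_rows", "kwargs": {"moves": [[[-0.1,0,0.2],[0,0,0]],[[-0.1,0,0.6],[0,0,0]],[[-0.1,0,1.0],[0,0,0]],[[-0.1,0,1.4],[0,0,0]],[[-0.1,0,1.7],[0,0,0]],[[-0.1,0,2.0],[0,0,0]],[[-0.1,0,2.4],[0,0,0]],[[-0.1,0,2.8],[0,0,0]],[[-0.1,0,3.2],[0,0,0]],[[-0.1,0,3.6],[0,0,0]]]}}

```text
t: 7.4
eef_pos: [0.6145, -0.0279, 0.0339]
tool_rot: [-1.571, 0.084, -0.083]
contact_force: [-6.0, -5.8, 5.7]
grip_width: 0.0006
```

```bash
python3 look.py 8 wrist;python3 goto.py 42 138 34
```

```text
t 7.45 stage xy [ 43.4 -55.4] z 33.9 xang-stage 0.0007 grip 0.0001 F [-5.5 -5.   5.9]
shift [-0.13 -0.04 19.34] turn [ 0.0019  0.0007 -0.0006]
```

View pics/wrist8.png

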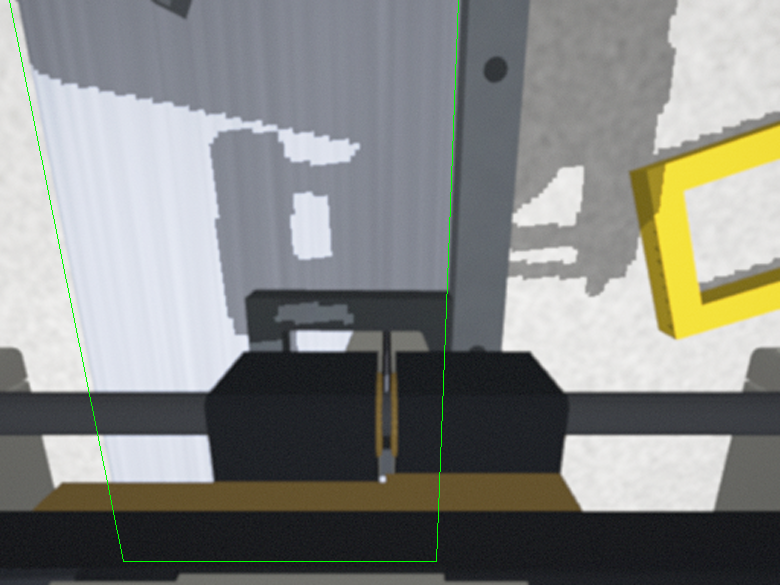

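>>> {"fn": "play_rows", "kwargs": {"moves": [[[0,0,0.5],[0,0,0]],[[0,0,1.1],[0,0,0]],[[0,0,1.7],[0,0,0]],[[0,0,2.3],[0,0,0]],[[0,0,2.9],[0,0,0]],[[0,0,3.5],[0,0,0]],[[0,0,4.1],[0,0,0]],[[0,0,4.7],[0,0,0]],[[0,0,5.3],[0,0,0]],[[0,0,5.9],[0,0,0]]]}}

```text
t: 8.28
eef_pos: [0.621, 0.0312, 0.0339]
tool_rot: [-1.571, 0.084, -0.083]
contact_force: [-4.5, -5.1, 4.7]
grip_width: 0.0003
```

```bash
python3 look.py 9 wrist;python3 goto.py 42 138 34
```

```text
t 8.33 stage xy [43.6  4.4] z 34.0 xang-stage 0.0009 grip 0.0003 F [-4.6 -2.8  4.8]
shift [-0.15 -0.02 13.36] turn [ 0.0012  0.0009 -0.0001]
```

View pics/wrist9.png

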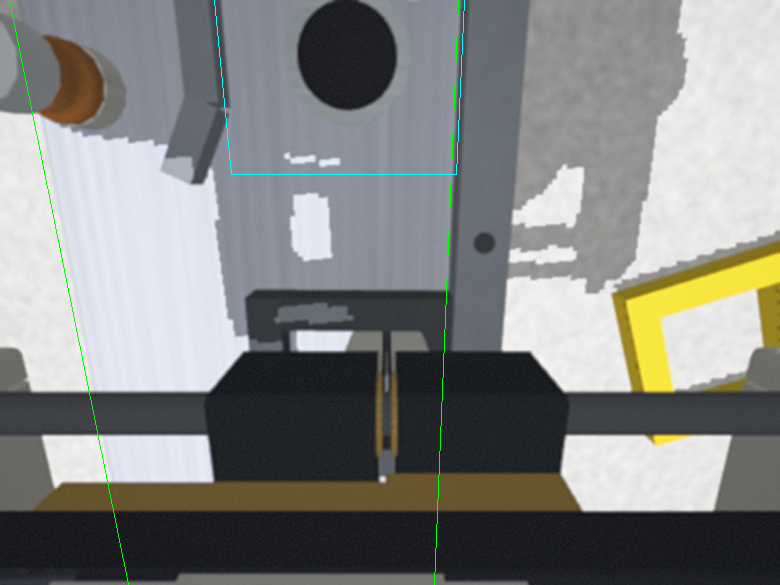

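>>> {"fn": "play_rows", "kwargs": {"moves": [[[0,0,0.6],[0,0,0]],[[0,0,1.2],[0,0,0]],[[0,0,1.8],[0,0,0]],[[0,0,2.4],[0,0,0]],[[0,0,3.0],[0,0,0]],[[0,0,3.6],[0,0,0]],[[0,0,4.2],[0,0,0]],[[0,0,4.8],[0,0,0]],[[0,0,5.4],[0,0,0]],[[0,0,6.0],[0,0,0]]]}}

```text
t: 9.17
eef_pos: [0.6276, 0.0911, 0.0339]
tool_rot: [-1.571, 0.084, -0.084]
contact_force: [-4.0, -4.0, 4.1]
grip_width: 0.0004
```

```bash
python3 look.py 10 wrist side;python3 goto.py 42 138 34
```

```text
t 9.27 stage xy [43.7 64.7] z 33.9 xang-stage 0.0014 grip 0.0005 F [-3.   0.5  3.7]
shift [-0.16 -0.01  7.33] turn [0.0001 0.0014 0.0003]
```

View pics/wrist10.png

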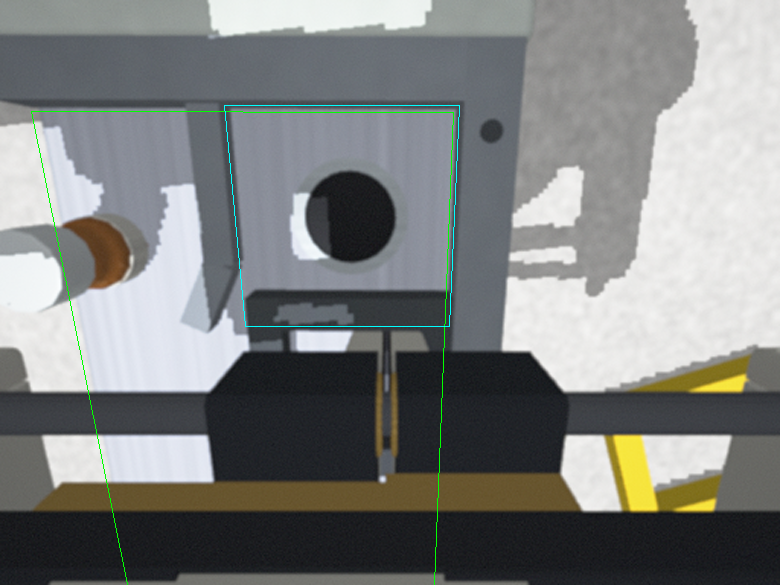

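View pics/side10.png

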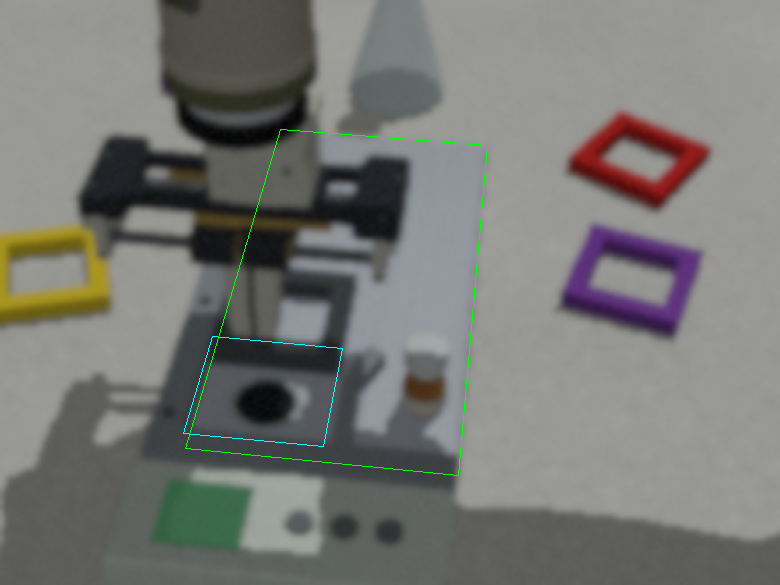

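>>> {"fn": "play_rows", "kwargs": {"moves": [[[0,0,0.6],[0,0,0]],[[0,0,1.2],[0,0,0]],[[0,0,1.8],[0,0,0]],[[0,0,2.4],[0,0,0]],[[0,0,3.0],[0,0,0]],[[0,0,3.6],[0,0,0]],[[0,0,4.2],[0,0,0]],[[0,0,4.8],[0,0,0]],[[0,0,5.4],[0,0,0]],[[0,0,6.0],[0,0,0]]]}}

```text
t: 10.1
eef_pos: [0.6341, 0.1508, 0.0339]
tool_rot: [-1.57, 0.083, -0.084]
contact_force: [-2.9, -4.2, 4.9]
grip_width: 0.0006
```

```bash
python3 look.py 11 wrist side;python3 goto.py 42 138 34
```

```text
t 10.2 stage xy [ 43.8 124.8] z 33.9 xang-stage 0.0013 grip 0.0008 F [-2.5  1.4  5. ]
shift [-0.18 -0.01  1.32] turn [-0.0004  0.0013  0.0007]
```

View pics/wrist11.png

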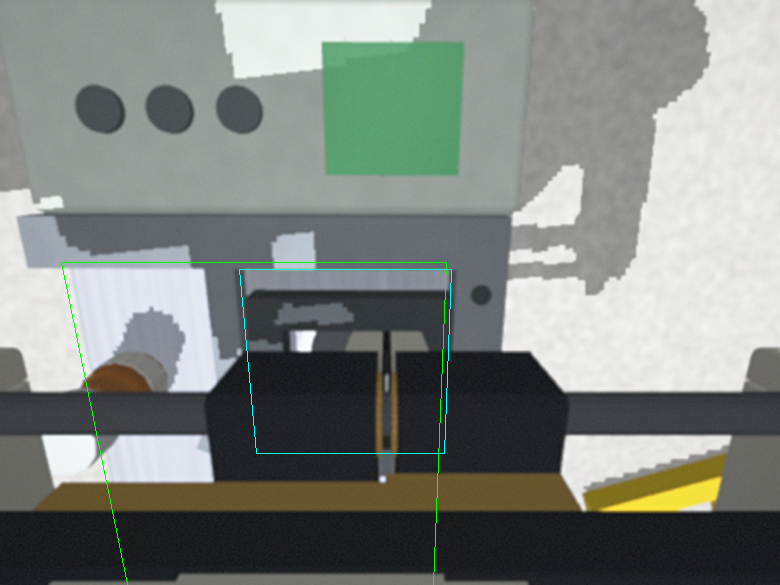

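View pics/side11.png

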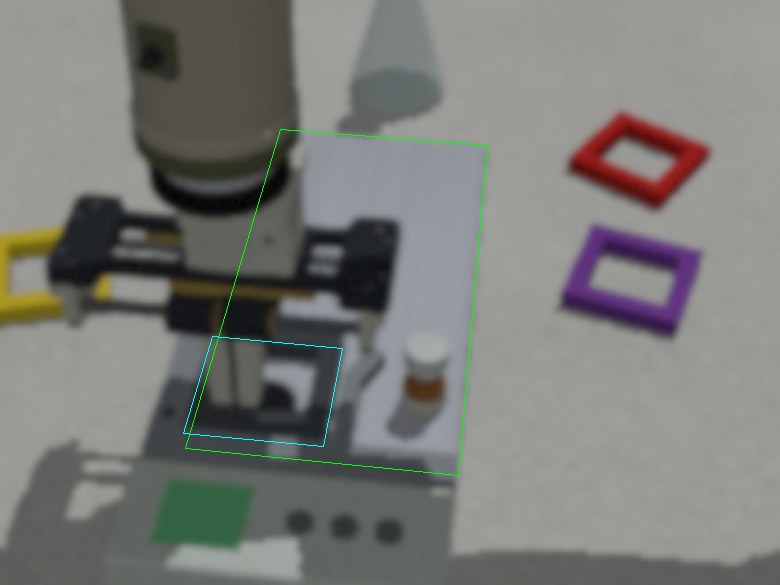

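>>> {"fn": "play_rows", "kwargs": {"moves": [[[0,0,0.2],[0,0,0]],[[0,0,0.4],[0,0,0]],[[0,0,0.6],[0,0,0]],[[0,0,0.7],[0,0,0]],[[0,0,0.8],[0,0,0]],[[0,0,0.9],[0,0,0]],[[0,0,1.0],[0,0,0]]]}}

```text
t: 10.78
eef_pos: [0.6351, 0.1603, 0.034]
tool_rot: [-1.57, 0.084, -0.084]
contact_force: [-4.2, -5.6, 5.2]
grip_width: 0.0005
```

```bash
python3 look.py 12 wrist;python3 goto.py 42 138 34
```

```text
t 10.83 stage xy [ 43.8 133.4] z 33.9 xang-stage 0.0005 grip 0.0002 F [-3.  -4.5  5.8]
shift [-0.18 -0.01  0.46] turn [0.0009 0.0005 0.0003]
```

View pics/wrist12.png

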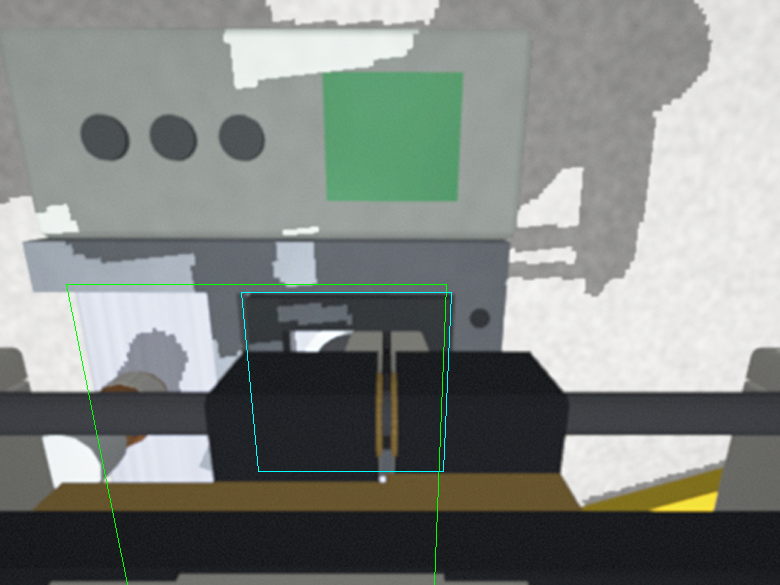

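Nearly home. Pushing on in small steps until the stop's reaction shows.

>>> {"fn": "play_rows", "kwargs": {"moves": [[[0,0,0.05],[0,0,0]],[[0,0,0.1],[0,0,0]],[[0,0,0.15],[0,0,0]],[[0,0,0.2],[0,0,0]]]}}

```text
t: 11.17
eef_pos: [0.6354, 0.1623, 0.034]
tool_rot: [-1.57, 0.083, -0.084]
contact_force: [-3.6, -4.6, 5.5]
grip_width: 0.0008
```

```bash
python3 goto.py 42 138 34
```

```text
t 11.17 stage xy [ 43.9 135.1] z 34.0 xang-stage 0.0004 grip 0.0008 F [-3.6 -4.6  5.5]
shift [-0.19 -0.    0.29] turn [0.001  0.0004 0.0003]
```

>>> {"fn": "play_rows", "kwargs": {"moves": [[[0,0,0.05],[0,0,0]],[[0,0,0.1],[0,0,0]],[[0,0,0.15],[0,0,0]],[[0,0,0.2],[0,0,0]]]}}

```text
t: 11.5
eef_pos: [0.6355, 0.1637, 0.0339]
tool_rot: [-1.571, 0.084, -0.084]
contact_force: [-4.0, -9.1, 7.0]
grip_width: 0.0004
```

```bash
python3 goto.py 42 138 34
```

```text
t 11.5 stage xy [ 43.8 136.5] z 33.9 xang-stage 0.0004 grip 0.0004 F [-4.  -9.1  7. ]
shift [-0.18 -0.01  0.15] turn [0.002  0.0004 0.0001]
```

Reaction is rising (9 N); one more small press, then check.

>>> {"fn": "play_rows", "kwargs": {"moves": [[[0,0,0.05],[0,0,0]],[[0,0,0.1],[0,0,0]],[[0,0,0.1],[0,0,0]],[[0,0,0.1],[0,0,0]]]}}

```text
t: 11.83
eef_pos: [0.6355, 0.1638, 0.0339]
tool_rot: [-1.572, 0.084, -0.084]
contact_force: [-5.9, -9.9, 7.5]
grip_width: 0.0007
```

```bash
python3 look.py 13 wrist;python3 goto.py 42 138 34
```

```text
t 11.88 stage xy [ 43.9 136.5] z 34.0 xang-stage -0.0 grip -0.0001 F [ -5.5 -10.8   7.5]
shift [-0.19 -0.01  0.15] turn [ 0.0032 -0.     -0.0002]
```

View pics/wrist13.png

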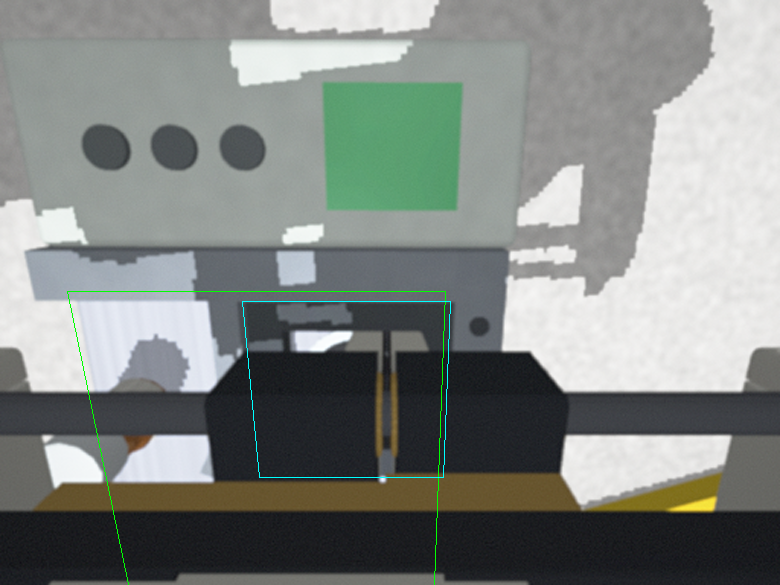

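>>> {"fn": "play_rows", "kwargs": {"moves": [[[-0.2,0,-0.2],[0,0,0]],[[-0.5,0,-0.5],[0,0,0]],[[-0.8,0,-1.2],[0,0,0]],[[-0.8,0,-1.4],[0,0,0]],[[-0.8,0,-1.4],[0,0,0]]]}}

```text
t: 12.3
eef_pos: [0.6256, 0.1528, 0.0334]
tool_rot: [-1.569, 0.084, -0.083]
contact_force: [0.7, -0.6, 0.4]
grip_width: 0.0006
```

```bash
python3 goto.py 36 122 150; python3 look.py 14 side wrist
```

```text
t 12.3 stage xy [ 35.2 124.6] z 33.4 xang-stage 0.0004 grip 0.0006 F [ 0.7 -0.6  0.4]
shift [  0.07 -11.66  -0.26] turn [-0.      0.0004 -0.0004]
```

View pics/wrist14.png

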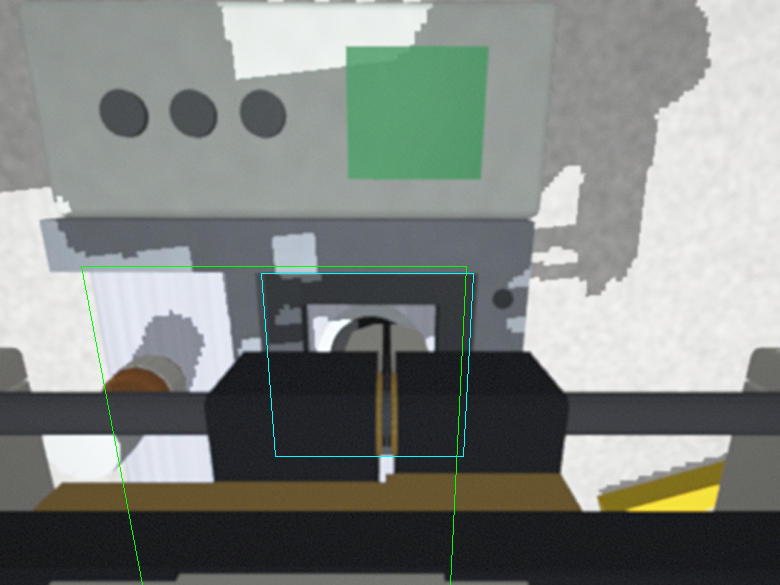

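Frame flush to rail and stop, fingers free in the window (no force). Lift straight up.

>>> {"fn": "play_rows", "kwargs": {"moves": [[[0,-1,0],[0,0,0]],[[0,-3,0],[0,0,0]],[[0,-6,0],[0,0,0]],[[0,-10,0],[0,0,0]],[[0,-14,0],[0,0,0]],[[0,-16,0],[0,0,0]],[[0,-16,0],[0,0,0]],[[0,-16,0],[0,0,0]]]}}

```text
t: 13.07
eef_pos: [0.6275, 0.154, 0.1969]
tool_rot: [-1.568, 0.079, -0.087]
contact_force: [-0.5, 0.2, -0.2]
grip_width: 0.0007
```

```bash
python3 goto.py -150 20 200
```

```text
t 13.07 stage xy [ 36.9 126. ] z 196.9 xang-stage 0.0012 grip 0.0007 F [-0.5  0.2 -0.2]
shift [-18.7   -0.42 -10.57] turn [-0.0014  0.0012  0.0049]
```

>>> {"fn": "play_rows", "kwargs": {"moves": [[[-3,0,-3],[0,0,0]],[[-6,0,-6],[0,0,0]],[[-9,0,-9],[0,0,0]],[[-12,0,-12],[0,0,0]],[[-15,0,-15],[0,0,0]],[[-18,0,-18],[0,0,0]],[[-20,0,-20],[0,0,0]],[[-20,0,-20],[0,0,0]],[[-20,0,-20],[0,0,0]]]}}

```text
t: 13.82
eef_pos: [0.4046, -0.0248, 0.1925]
tool_rot: [-1.569, 0.086, -0.084]
contact_force: [1.1, 0.5, 0.7]
grip_width: 0.0003
```

```bash
python3 look.py 15 top side; python3 goto.py
```

```text
t 13.92 stage xy [-164.3  -74.5] z 193.0 xang-stage 0.0005 grip 0.0005 F [-0.1  0.1 -0.5]
```

View pics/top15.png

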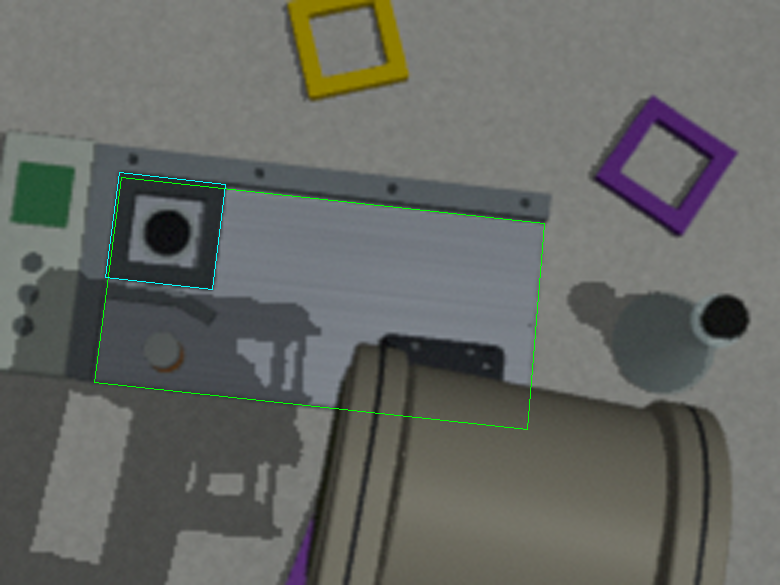

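View pics/side15.png

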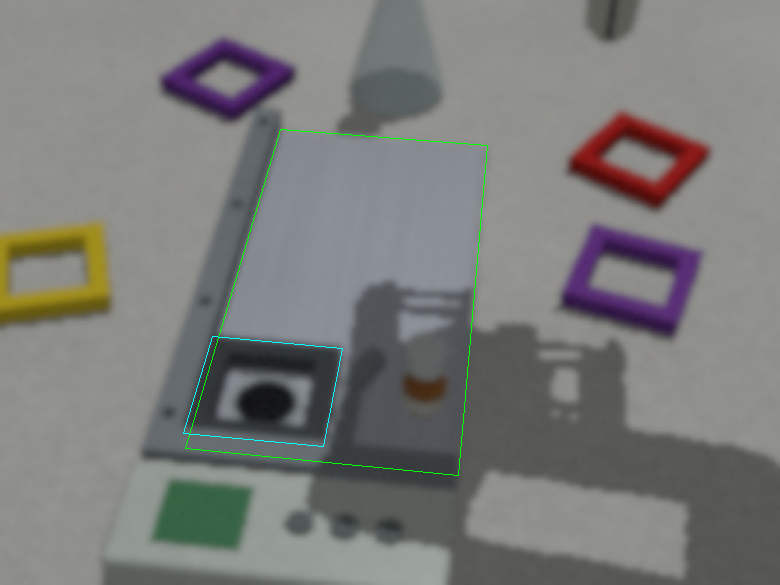

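```bash
python3 -c "
from workcell import manip
print(manip.job_done())"
```

```text
the job is handed in; nothing more can be done
None
```

The dark grey frame is home in the corner pocket and the job is handed in; no verdict was reported.

**What I did:** I lowered the shut fingertips into the frame's window and pushed it sideways until it lay square against the rail. The contact force reached about 12 N. I then slid it along the rail into the pocket until the finger stopped advancing and the reaction rose to about 12 N. The fingers backed off with no force left on them, lifted out and moved clear, about 14 s into the 45 s allowed.

**Last checks:** In the top and side pictures the frame matches the computed home outline, with the sensor window centred in it. The flask and vial sit where they were at the start. The mortar is outside the cropped final pictures, so I did not re-check it, though the hand stayed well short of it. No position was measured numerically at the end; contact was judged from the pictures and the forces.

**Disagreements:** The network's top-view position for the sensor point was about 5 pixels off, so I used the picture and the side view instead. Along the rail the measured tool position crept up to about 1 mm from the fitted stage, which was small enough not to matter.

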